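# Edge the grater insert out of its stand, pinch it and lay it across the pan

## Robot

A 6-joint arm with a two-finger parallel gripper is mounted at the origin on a cart in front of the work surface, level with it; the furniture and walls round the work are solid. World frame = base frame: x ahead of the robot, y to its left, z up, the work surface at z = 0. Lengths are in m, angles in rad, forces in N, time in s.
With the tool pointing down it reaches from about 0.275 to 0.975 m from the base axis. Payload 8.4 kg.
Tool frame: the origin (TCP) lies at the very end of the fingers, on their centre line; the grasp point (between the pads) lies 19 mm behind it (hold_point_z is the z of the grasp point in the tool frame, in m); z points along the fingers, x is the direction in which the jaws open and shut, and the axes are right-handed (so a half turn about z gives the same grasp; the last joint's range is limited). The gripper opens to 92 mm and grips with 3 to 60 N. Pads are 20 mm wide; open, the fingers measure 128 mm over their backs; the gripper's body (75 mm by 189 mm) begins 69 mm behind the grasp point.
Start: joints at [1.326, 0.353, 1.633, -0, 1.155, -0.002], TCP at [0.15, 0.607, 0.215] pointing down, gripper open.
Joint ranges: [-2.63, 2.63], [-0.92, 2.1], [0.06, 2.66], [-1.3, 4.44], [0, 2.69], [-3.02, 3.02]. Speed limits (rad/s): [2.22, 2.22, 2.79, 3.14, 3.14, 3.14].

## Interface

Orientations are given as a unit quaternion [x, y, z, w].
In Python, from cell import observe, capture, finish_job, hold_point_z gives the robot as it stands.
- The arm moves only by the shell command python3 -m inch 'ROWS' [FORCE]. ROWS is JSON, a list of rows, each a list of 3 entries, a list of its own where there are three numbers: the shift along the world's x, y, z as a fraction of full scale, then the turn about the world's z as a fraction of full scale, then the opening, from -1 (shut) to 1 (fully open). In form: [[[dx, dy, dz], twist, claw], ...]. A call has exactly 10 rows; each row shifts and turns the commanded pose from where the row before left it; what a row does not reach is not made up. Full scale, the value 1, is 0.03 m for a shift and 0.12 rad for a turn. A row lasts 1/10 s, in which the tool goes at most 50 mm and 8.59 degrees, less where a joint would pass 70% of its speed; a pose out of reach is approached as far as the arm can. A call with a number of a shift or a turn outside -1 to 1 is refused whole. A call with a gripper value outside its range is refused whole. The fingers move at their own pace and stop on an object; FORCE is the grip in N (left out, the last holds). Time passes only in rows, so rows that do not move let the fingers close, or fill a call up. It gives the time, the measured TCP pose, the force and the opening at its end, in the units of the state.
- observe(): the state, without advancing time (a new reading comes with each control period).
- capture(name): name is "scene" or "top" or "wrist"; returns a dict with "pixels" (400x640x3 uint8, red, green, blue), "range_z" (400x640 float32, m along the optical axis (not along the pixel's ray), 0 where there is no reading), "K" (3x3 intrinsics, pixels), "rvec" (rotation vector, rad) and "tvec" (3), from world to camera coordinates, as OpenCV has them; the wrist camera has in their place "T_tool_cam" (4x4, takes a point from camera to tool coordinates, whose origin is the TCP and whose axes are the tool frame's). Camera axes: x right, y down, z forward; pixel columns grow to the right and rows downward; lengths in m; the calibration is good to about 2 mm. The wrist camera is an equidistant fisheye: a pixel r from the principal point sees the ray r / f radians off the axis. A picture is of the moment at which its call begins: read the wrist's pose just before it.
- finish_job(): hands the job in, once; it reports no verdict.
The state is a dict: "time": time; "joint_pos": joint angles; "qd": joint speeds; "joint_efforts": joint torques, N m; "tcp_pos": TCP position; "tcp_rot": TCP orientation; "force": force on the tool from outside, world axes, zero at the start; "wrist_torque": the same for the moment, N m; "finger_gap": opening from 0.0 (shut) to 1.0 (fully open).
Only numpy, scipy, OpenCV 4.12 (cv2) and the standard library are available. Lean on these libraries where they do the work, as an engineer would, in place of code of your own. Each camera call takes 0.05 s, during which the arm holds its last target.

## Task

Lay the grater insert (round holes) gently across the steel food pan, holed side up, square over the middle so that it bridges both long rims. It lies between kerbs in a lane of the wooden stand: first push or drag it lengthwise until one end juts out about a third of its length past the stand, let go so that it lies flat there by itself, then pinch the jutting part by its two long edges and lift it over. Leave the slicer insert in its lane and the pan where it stands.

Things in the scene. Friction and masses are not known exactly. Their poses are not given: they have to be found in the camera images.
- stand: Wooden stand fixed to the table, 164 (x) x 150 (y) x 55 mm high; origin: centre of its underside. Two lanes along x, centred at y = +-35 mm, 60 wide, open above and at both ends; floors 45 mm above the table; kerbs 10 mm wide at y = -70, 0, 70 mm rise to 55 mm. Beyond its ends (x = +-82 mm) free air down to the table. Each lane holds one insert; which is where varies.
- grater_center (a point): Centre (half-way up) of the grater insert: loose plate 160 (x) x 56 (y) x 6 mm, white frame, steel sheet with rows of round holes on its upper (+z) side; 0.12 kg, evenly spread. Lies flat in a lane, x along it, 2 mm play each side, ends within 8 mm of the stand's ends, top 51 mm above the table, 4 mm below the kerbs. Slides with friction; tips off if it juts out over about 80 mm.
- grater: The same grater insert; origin at the centre of its underside, x along its length (160 mm), y across (56 mm), z up out of the holed side.
- slicer: Slicer insert, to be left alone in the other lane: same size and frame, but its steel sheet has one slanting slot with a raised blade. Origin at the centre of its underside, x along its length, z up.
- rice_cooker: Large, tall fixed cooker behind the work, between stand and pan; an obstacle to keep clear of: its control box in front reaches to about x = 0.53 m, so pass from stand to pan in front of it. Origin: centre of its underside.
- pan: Loose rectangular steel food pan, 109 (x) x 177 (y) x 67 mm high to the rim, about 0.5 kg, upright on the table; origin: centre of its underside. Its long rims run along its y at about x = +-50 mm. The insert laid over it lies with its length along the pan's x, its centre then 70 mm above the table.
- pan_rim (a point): Point on the pan's vertical centre line at rim height, 67 mm above its underside.

How it is judged:
By the outcome, as a careful person would: the job done as asked, in the order asked, and still so for the second after the job is handed in, with the robot touching nothing.
It also fails if it takes over 64 s, if anything falls off the work surface, if the arm or the gripper's body presses on something with over 40 N, if the wrist force passes 120 N, or if a joint passes its speed limit or range.

## Working session

There is one attempt and no reset: what is moved stays moved. The work goes in short steps, Python scripts to look and compute and a shell command to move; the robot and the scene stay as the last step left them, time stands still between calls to the robot, and variables do not carry over. Pictures are saved under pics/ and viewed, and the job is handed in when it is done.

```bash
ls; mkdir -p pics
cat > h.py <<'E'
import numpy as np, cv2
from cell import observe, capture, finish_job, hold_point_z
def save(n,c,crop=None,s=1):
    im=c["pixels"][...,::-1]
    if crop: x0,y0,x1,y1=crop; im=im[y0:y1,x0:x1]
    if s!=1: im=cv2.resize(im,None,fx=s,fy=s,interpolation=cv2.INTER_CUBIC)
    cv2.imwrite(f"pics/{n}.png",im)
def cam(c):
    R=cv2.Rodrigues(np.array(c["rvec"],float))[0]; return R,np.array(c["tvec"],float).ravel()
def px(c,u,v,z=None):
    """world point of pixel: by depth, or by intersect with plane z"""
    R,t=cam(c); r=np.linalg.inv(c["K"])@[u,v,1]
    C=-R.T@t; d=R.T@r
    if z is None: return C+d*c["range_z"][int(round(v)),int(round(u))]
    return C+d*(z-C[2])/d[2]
E
python3 - <<'E'
from h import *
print(observe(), hold_point_z)
c=capture("scene");save("s0",c); np.save("s0.npy",c,allow_pickle=True)
c=capture("top");save("t0",c); np.save("t0.npy",c,allow_pickle=True)
print(c["K"],cam(c))
E
```

```text
pics
{'time': 0.0, 'joint_pos': array([ 1.32562906e+00,  3.53625635e-01,  1.63413231e+00, -1.15136770e-05,
        1.15519319e+00, -2.36659306e-03]), 'qd': array([-0.00190212,  0.00108269,  0.0002457 , -0.00027238, -0.00013836,
        0.00121658]), 'joint_efforts': array([-2.00754090e-03, -5.93815005e+01, -3.34223592e+01,  6.96348399e-02,
        2.31749599e-02, -5.70145062e-05]), 'tcp_pos': array([0.1501273 , 0.60619262, 0.21387853]), 'tcp_rot': array([ 7.87533175e-01,  6.16271886e-01, -5.32680333e-04,  4.21483231e-04]), 'force': array([ 0.03447142,  0.20310593, -0.31407078]), 'wrist_torque': array([ 0.00316073,  0.05021571, -0.03552792]), 'finger_gap': 1.0000684857261162} -0.0187
[[374.82889554   0.         321.95070511]
 [  0.         374.82889554 196.55302446]
 [  0.           0.           1.        ]] (array([[-0.01828904, -0.99936774, -0.03049001],
       [-0.98834242,  0.0226804 , -0.1505485 ],
       [ 0.15114484,  0.02738118, -0.98813233]]), array([-0.0656458 ,  0.64104832,  0.94042121]))
```

View pics/s0.png

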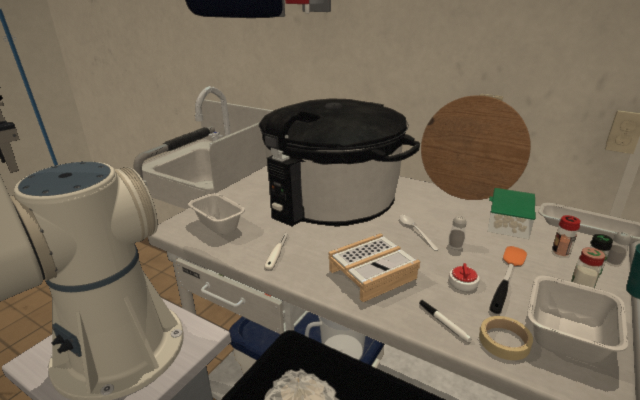

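View pics/t0.png

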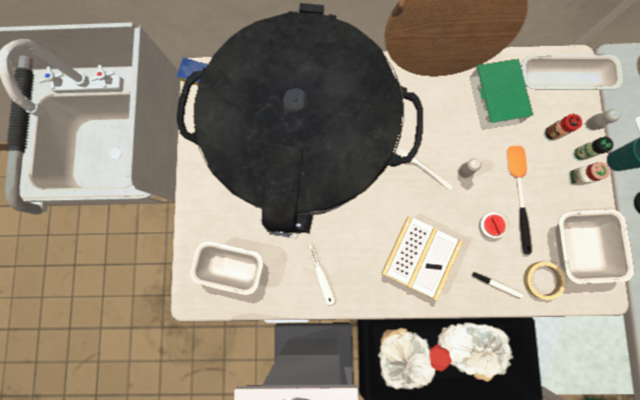

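Run:
```python
from h import *
c=np.load("t0.npy",allow_pickle=True).item()
save("t0a",c,(370,205,480,310),5)
save("t0b",c,(180,230,280,305),7)
for n,u,v in [("bowl",228,268),("stand",422,258),("panR",595,245),("corner",172,318)]: print(n,px(c,u,v).round(3))
```

```text
bowl [ 0.457  0.18  -0.   ]
stand [ 0.475 -0.33   0.051]
panR [ 0.5 -0.8 -0. ]
corner [ 0.192  0.695 -0.866]
```

View pics/t0a.png

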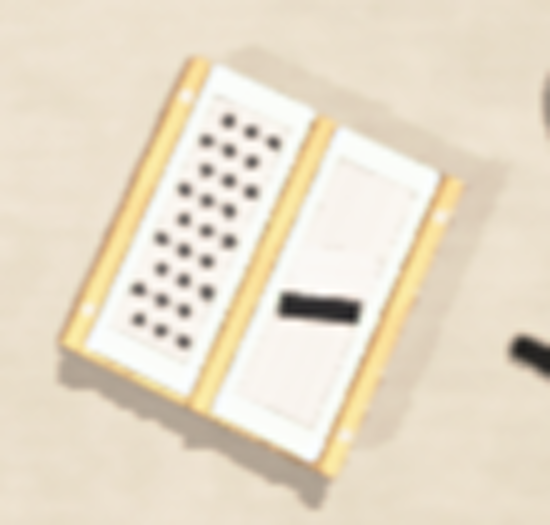

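View pics/t0b.png

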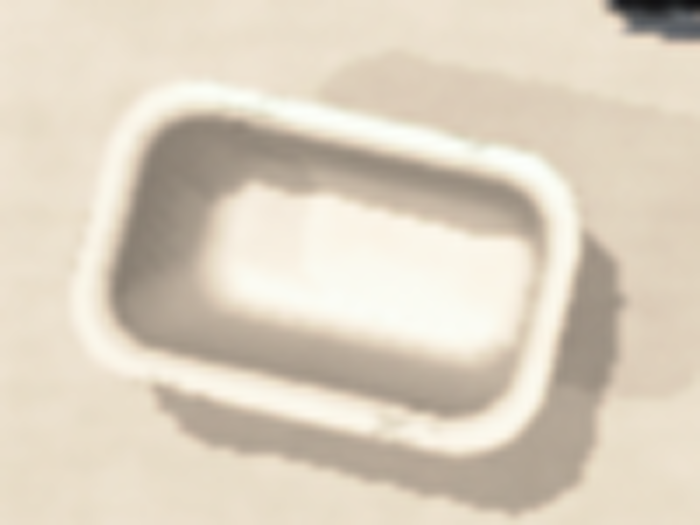

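```bash
cat >> h.py <<'E'
def cloud(c):
    R,t=cam(c); h,w=c["range_z"].shape
    u,v=np.meshgrid(np.arange(w),np.arange(h)); d=c["range_z"]
    P=np.stack([(u-c["K"][0,2])/c["K"][0,0]*d,(v-c["K"][1,2])/c["K"][1,1]*d,d],-1)
    return (P-t)@R
E
python3 - <<'E'
from h import *
c=np.load("t0.npy",allow_pickle=True).item()
R,t=cam(c); print("cam",-R.T@t)
f=lambda x,y,o,s:(o[0]+(x+.5)/s-.5,o[1]+(y+.5)/s-.5)
print("grater")
g=[px(c,*f(x,y,(370,205),5),z=.051) for x,y in [(212,66),(313,118),(190,395),(90,345)]]
for p in g: print(p.round(4))
g=np.array(g); print(g.mean(0), [np.linalg.norm(g[i]-g[i-1]).round(4) for i in range(4)])
print("stand")
g=[px(c,*f(x,y,(370,205),5),z=.055) for x,y in [(193,57),(463,180),(330,470),(64,343)]]
g=np.array(g); print(g.round(4),g.mean(0), [np.linalg.norm(g[i]-g[i-1]).round(4) for i in range(4)])
a=(g[0]+g[1]-g[2]-g[3]);print("yaw",np.degrees(np.arctan2(a[1],a[0])))
P=cloud(c)
for nm,(x0,y0,x1,y1),lo,hi in [("pan",(180,230,280,305),.058,.08),("stand",(370,205,480,310),.04,.07)]:
    Q=P[y0:y1,x0:x1].reshape(-1,3); Q=Q[(Q[:,2]>lo)&(Q[:,2]<hi)]
    r=cv2.minAreaRect(Q[:,:2].astype(np.float32)*1000); print(nm,len(Q),r,Q[:,2].mean(), cv2.boxPoints(r))
E
```

```text
cam [ 0.49023484 -0.10589337  1.02376793]
grater
[ 0.5781 -0.3107  0.051 ]
[ 0.5503 -0.3608  0.051 ]
[ 0.4123 -0.2907  0.051 ]
[ 0.4378 -0.2417  0.051 ]
[ 0.49462037 -0.30099202  0.051     ] [np.float64(0.1564), np.float64(0.0573), np.float64(0.1548), np.float64(0.0553)]
stand
[[ 0.5826 -0.3004  0.055 ]
 [ 0.5171 -0.4334  0.055 ]
 [ 0.375  -0.3573  0.055 ]
 [ 0.4392 -0.2281  0.055 ]] [ 0.47848702 -0.32980234  0.055     ] [np.float64(0.1606), np.float64(0.1483), np.float64(0.1611), np.float64(0.1443)]
yaw -27.47702238534277
pan 965 ((461.0813293457031, 168.082763671875), (177.64132690429688, 109.20777130126953), 76.57584381103516) 0.06520452995185261 [[387.3489   94.36558]
 [493.57294  69.01212]
 [534.8137  241.79996]
 [428.58972 267.1534 ]]
stand 3903 ((477.8959045410156, -329.5613098144531), (150.45677185058594, 164.4575958251953), 62.66119384765625) 0.050307034323351006 [[ 370.3028  -358.62347]
 [ 516.3915  -434.15082]
 [ 585.489   -300.49915]
 [ 439.40033 -224.9718 ]]
```

```bash
python3 - <<'E'
from h import *
c=np.load("t0.npy",allow_pickle=True).item(); P=cloud(c).reshape(-1,3)
m=(P[:,2]>.06)&(P[:,2]<.6)&(P[:,1]>-.5)&(P[:,1]<.4)
Q=P[m]
for y in np.arange(-.5,.4,.05):
    q=Q[(Q[:,1]>=y)&(Q[:,1]<y+.05)&(Q[:,0]>.3)]
    q=q[q[:,2]>.09]
    if len(q): i=q[:,0].argmin(); print(round(y,2),"min x",q[i].round(3))
E
python3 -m inch '[[[0.45,-0.99,0],-0.2,-1],[[0.45,-0.99,0],-0.2,-1],[[0.45,-0.99,0],-0.2,-1],[[0.45,-0.99,0],-0.2,-1],[[0.45,-0.99,0],-0.2,-1],[[0.45,-0.99,0],-0.2,-1],[[0.45,-0.99,0],-0.2,-1],[[0.45,-0.99,0],-0.2,-1],[[0.45,-0.99,0],-0.2,-1],[[0.45,-0.99,0],-0.15,-1]]' 20
```

```text
-0.5 min x [ 0.702 -0.467  0.09 ]
-0.45 min x [ 1.004 -0.428  0.09 ]
-0.4 min x [ 1.004 -0.383  0.092]
-0.35 min x [ 0.729 -0.301  0.224]
-0.3 min x [ 0.679 -0.252  0.229]
-0.25 min x [ 0.646 -0.2    0.255]
-0.2 min x [ 0.605 -0.151  0.256]
-0.15 min x [ 0.583 -0.103  0.258]
-0.1 min x [ 0.574 -0.07   0.257]
-0.05 min x [ 0.526 -0.015  0.282]
-0.0 min x [0.529 0.001 0.282]
0.05 min x [0.589 0.052 0.259]
0.1 min x [0.617 0.1   0.259]
0.15 min x [0.668 0.151 0.257]
0.2 min x [0.741 0.201 0.213]
0.25 min x [1.077 0.257 0.162]
0.3 min x [1.078 0.312 0.098]
0.35 min x [0.658 0.38  0.092]
time: 1.1
tcp_pos: [0.2854, 0.3083, 0.2144]
tcp_rot: [0.854, 0.52, -0.0, 0.0]
force: [0.1, -0.4, -0.8]
finger_gap: 0.152
```

```bash
python3 -m inch '[[[0.45,-0.95,0],-0.7,-1],[[0.45,-0.95,0],-0.7,-1],[[0.45,-0.95,0],-0.7,-1],[[0.45,-0.95,0],-0.7,-1],[[0.45,-0.95,0],-0.7,-1],[[0.45,-0.95,0],-0.7,-1],[[0.45,-0.95,0],-0.7,-1],[[0.45,-0.95,0],-0.7,-1],[[0.45,-0.95,0],-0.7,-1],[[0.45,-0.95,0],-0.7,-1]]'
python3 -m inch '[[[0.45,-0.95,0],-0.7,-1],[[0.45,-0.95,0],-0.7,-1],[[0.45,-0.95,0],-0.7,-1],[[0.45,-0.95,0],-0.7,-1],[[0.45,-0.95,0],-0.7,-1],[[0.45,-0.95,0],-0.7,-1],[[0.45,-0.95,0],-0.7,-1],[[0.45,-0.95,0],-0.7,-1],[[0.45,-0.95,0],-0.5,-1],[[0.45,-0.95,0],0,-1]]'
python3 - <<'E'
from h import *
c=capture("top");save("t1",c,(340,120,540,320),3); c=capture("scene");save("s1",c,(200,80,520,340),2.4)
print(observe()["joint_pos"].round(2))
E
```

```text
time: 2.1
tcp_pos: [0.4205, 0.0234, 0.2145]
tcp_rot: [0.992, 0.125, -0.0, -0.0]
force: [0.7, 0.9, -0.4]
finger_gap: 0.002
time: 3.1
tcp_pos: [0.5554, -0.2615, 0.2142]
tcp_rot: [0.971, -0.238, -0.0, -0.0]
force: [0.6, -0.6, 0.0]
finger_gap: 0.007
[-0.44  0.34  1.66 -0.    1.15  0.04]
```

View pics/t1.png

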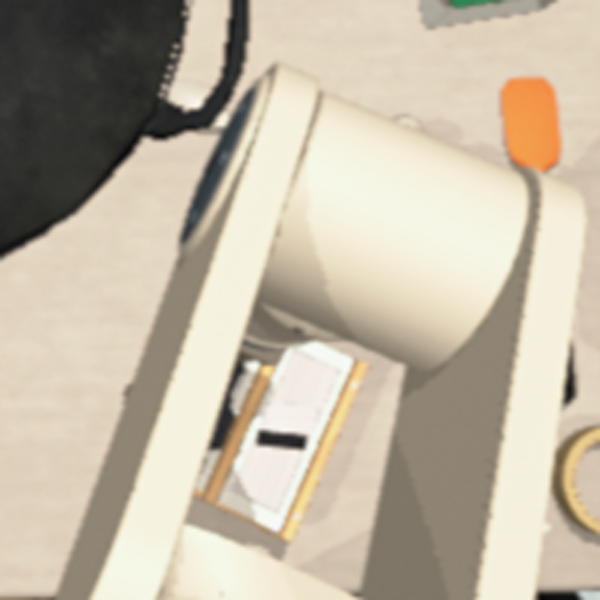

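View pics/s1.png

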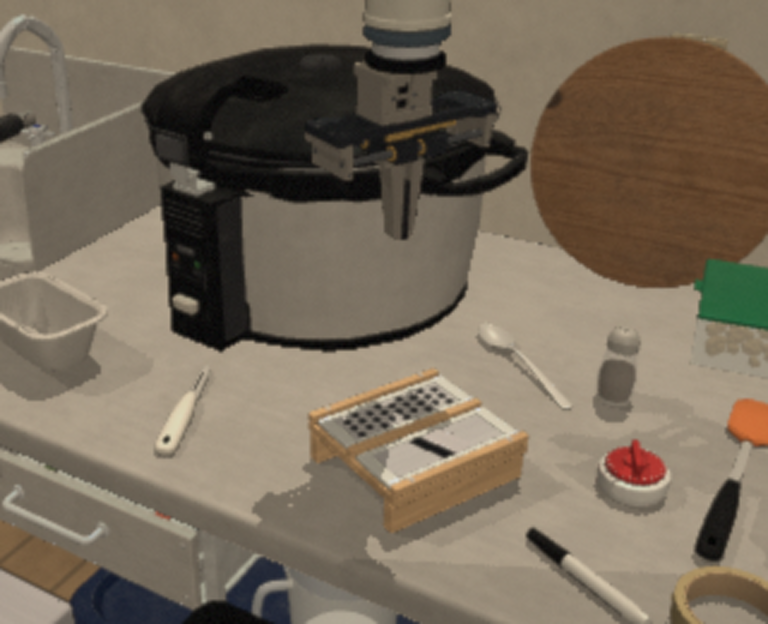

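Run:
```python
from h import *
from scipy.spatial import cKDTree
c0=np.load("t0.npy",allow_pickle=True).item(); P0=cloud(c0)
ck=P0[0:240,180:430].reshape(-1,3); ck=ck[ck[:,2]>.08]; 
c=capture("top"); P=cloud(c); A=P[120:320,340:540].reshape(-1,3)
A=A[(A[:,2]>.3)&(A[:,2]<.8)]
# restrict to arm: closer than original
for s in [(0,0,0),(.036,-.088,0),(.036,-.088,-.166)]:
    B=A+np.array(s); d,i=cKDTree(ck).query(B); k=d.argmin(); print(s,d.min(),B[k],ck[i[k]], B[:,2].min())
```

```text
(0, 0, 0) 0.0021707303425153525 [ 0.75155182 -0.13296946  0.30009789] [ 0.74938982 -0.13290568  0.30028168] 0.3000978856716853
(0.036, -0.088, 0) 0.014567614941293031 [ 0.77718878 -0.21466748  0.30030988] [ 0.77744237 -0.20772367  0.28750619] 0.3000978856716853
(0.036, -0.088, -0.166) 0.10780333502701701 [ 0.78755182 -0.22096946  0.13409789] [ 0.83183123 -0.27482275  0.21632146] 0.13409788567168532
```

Run:
```python
from h import *
from scipy.spatial import cKDTree
c0=np.load("t0.npy",allow_pickle=True).item(); P0=cloud(c0)
ck=P0[0:240,180:430].reshape(-1,3); ck=ck[ck[:,2]>.08]; 
c=capture("top"); P=cloud(c); M=(c0["range_z"]-c["range_z"]>.03)&(c["range_z"]>0)
A=P[120:270,340:540][M[120:270,340:540]]
print(A.min(0),A.max(0))
for s in [(.036,-.088,0),(.036,-.088,-.166)]:
    B=A+np.array(s); d,i=cKDTree(ck).query(B); k=d.argmin(); print(s,d.min(),B[k],ck[i[k]])
    d,i=cKDTree(ck[:,:2]).query(B[:,:2]); k=d.argmin(); print('xy',d.min(),B[k],ck[i[k]])
```

```text
[ 0.46082657 -0.48711068  0.07374651] [ 0.72539446 -0.1536847   0.67423811]
(0.036, -0.088, 0) 0.14578947383300167 [ 0.53332153 -0.28406023  0.30318514] [ 0.62222434 -0.17558622  0.26338251]
xy 0.044871337942318776 [ 0.65316382 -0.30708385  0.56718302] [ 0.68531631 -0.27578441  0.22832989]
(0.036, -0.088, -0.166) 0.14437850289938467 [ 0.60446103 -0.28264405  0.37838543] [ 0.66936435 -0.2069177   0.27399084]
xy 0.044871337942318776 [ 0.65316382 -0.30708385  0.40118302] [ 0.68531631 -0.27578441  0.22832989]
```

```bash
python3 -m inch '[[[0.4,-0.97,0],0,-1],[[0.4,-0.97,0],0,-1],[[0.41,-0.97,0],0,-1],[[0,0,-0.9],0,-1],[[0,0,-0.9],0,-1],[[0,0,-0.9],0,-1],[[0,0,-0.9],0,-1],[[0,0,-0.9],0,-1],[[0,0,-0.9],0,-1],[[0,0,-0.13],0,-1]]'
python3 - <<'E'
from h import *
o=observe(); p=o["tcp_pos"]; print(p,o["force"].round(1))
q=o["tcp_rot"]; print(np.degrees(2*np.arctan2(q[1],q[0])))
d=p[:2]-[.4779,-.3296]; th=np.radians(-27.34); print("lane s,y",d@[np.cos(th),np.sin(th)],d@[-np.sin(th),np.cos(th)])
c=capture("wrist");save("w1",c); print(c["K"],c["T_tool_cam"])
c=capture("scene");save("s2",c,(290,180,450,310),4)
E
```

```text
time: 4.3
tcp_pos: [0.5891, -0.345, 0.0454]
tcp_rot: [0.972, -0.236, -0.003, -0.001]
force: [-0.3, -0.1, 0.0]
finger_gap: 0.008
[ 0.58908844 -0.34497406  0.04542211] [-0.3 -0.1  0. ]
-27.331567971571516
lane s,y 0.10582918193237903 0.03740876688472365
[[309.70691629   0.         324.15145086]
 [  0.         309.70691629 197.34220506]
 [  0.           0.           1.        ]] [[ 9.99999534e-01  4.50940072e-04 -8.53395690e-04 -5.01577025e-04]
 [-2.39848954e-04  9.72516894e-01  2.32832200e-01 -6.47847363e-02]
 [ 9.34935094e-04 -2.32831886e-01  9.72516549e-01 -1.69238714e-01]
 [ 0.00000000e+00  0.00000000e+00  0.00000000e+00  1.00000000e+00]]
```

View pics/w1.png

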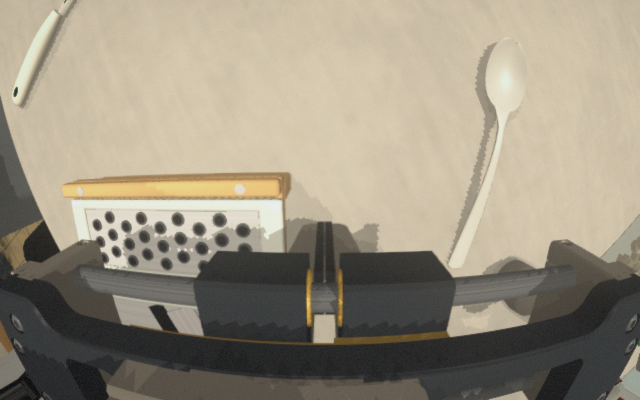

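View pics/s2.png

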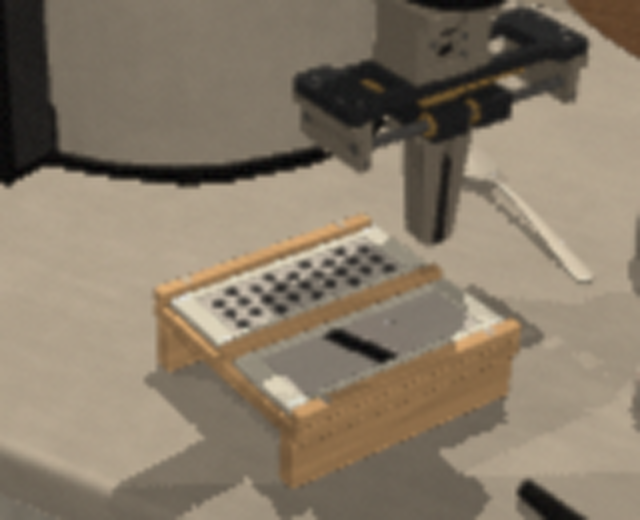

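```bash
python3 -m inch '[[[0,0,0],0,-1],[[-0.03,-0.07,0.07],0,-1],[[0,0,0],0,-1],[[-0.09,0.046,0],0,-1],[[-0.09,0.046,0],0,-1],[[-0.09,0.046,0],0,-1],[[0,0,0],0,-1],[[0,0,0],0,-1],[[0,0,0],0,-1],[[0,0,0],0,-1]]'
cat > st.py <<'E'
from h import *
o=observe(); p=o["tcp_pos"]; q=o["tcp_rot"]; d=p[:2]-[.4779,-.3296]; th=np.radians(-27.34); print("lane s,y",d@[np.cos(th),np.sin(th)],d@[-np.sin(th),np.cos(th)],"z",p[2],"az",np.degrees(2*np.arctan2(q[1],q[0])),q, o["force"])
E
python3 st.py
```

```text
time: 5.4
tcp_pos: [0.5826, -0.3456, 0.0507]
tcp_rot: [0.972, -0.237, 0.0, 0.0]
force: [0.4, 0.5, -0.8]
finger_gap: 0.003
lane s,y 0.10041370812270158 0.03386366805148249 z 0.05074815950234311 az -27.38848491525366 [ 9.71572914e-01 -2.36740516e-01  1.30798605e-05  1.42221645e-06] [ 0.43193694  0.496745   -0.78091485]
```

```bash
python3 -m inch '[[[0.017,0.033,-0.12],0,-1],[[0,0,0],0,-1],[[-0.15,0.077,0],0,-1],[[-0.15,0.077,0],0,-1],[[-0.15,0.077,0],0,-1],[[-0.15,0.077,0],0,-1],[[-0.15,0.077,0],0,-1],[[-0.15,0.077,0],0,-1],[[-0.15,0.077,0],0,-1],[[0,0,0],0,-1]]'
python3 st.py
python3 - <<'E'
from h import *
c=capture("scene");save("s3",c,(290,180,450,310),4)
c=capture("wrist");save("w3",c); print(observe()["force"])
E
```

```text
time: 6.4
tcp_pos: [0.5508, -0.3281, 0.0472]
tcp_rot: [0.972, -0.237, -0.0, -0.0]
force: [-1.5, -0.2, 1.1]
finger_gap: 0.007
lane s,y 0.06409291137432993 0.03485955193945132 z 0.0472006094111523 az -27.39107599099077 [ 9.71567511e-01 -2.36762472e-01 -3.08793018e-04 -8.46195262e-05] [-1.4611354  -0.17547195  1.05100103]
[-0.1154762  -0.40727504 -0.38038474]
```

View pics/s3.png

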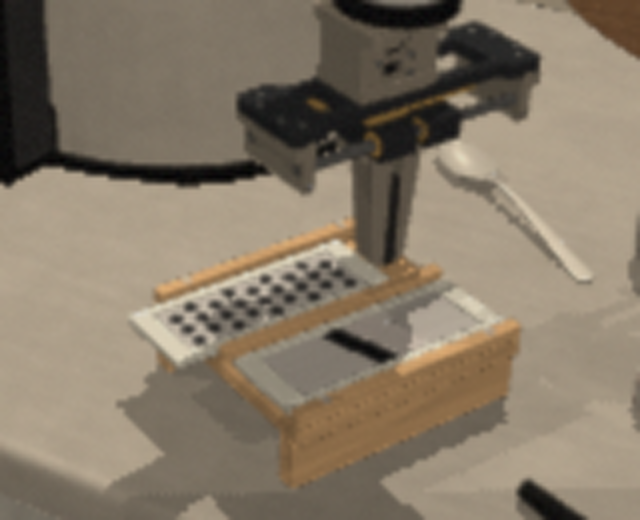

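View pics/w3.png

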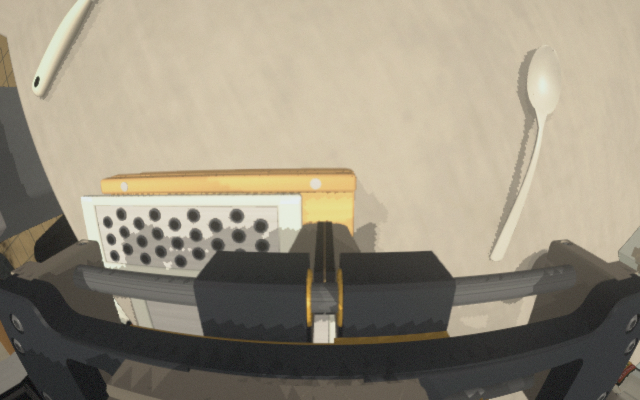

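```bash
cat > gr.py <<'E'
import sys,ast
from h import *
def lane(p):
    d=p[:2]-[.4779,-.3296]; th=np.radians(-27.34); return (d@[np.cos(th),np.sin(th)]).round(4),(d@[-np.sin(th),np.cos(th)]).round(4)
c=capture("scene")
for x,y in ast.literal_eval(sys.argv[1]): 
    u,v=290+(x+.5)/4-.5,180+(y+.5)/4-.5
    print(lane(px(c,u,v,.051)),px(c,u,v).round(4))
E
python3 gr.py "[(130,318),(180,367),(343,240),(385,266),(155,292),(290,400)]"
```

```text
(np.float64(-0.1056), np.float64(0.0591)) [ 0.4094 -0.2297  0.0525]
(np.float64(-0.1067), np.float64(0.0022)) [ 0.3858 -0.2777  0.0496]
(np.float64(0.0566), np.float64(0.0598)) [ 0.5589 -0.3011  0.0488]
(np.float64(0.0601), np.float64(0.0217)) [ 0.5479 -0.3353  0.0464]
(np.float64(-0.078), np.float64(0.0744)) [ 0.4383 -0.2303  0.0546]
(np.float64(-0.0711), np.float64(-0.056)) [ 0.3842 -0.3489  0.0551]
```

```bash
python3 -m inch '[[[-0.16,0.083,0],0,-1],[[-0.16,0.083,0],0,-1],[[-0.16,0.083,0],0,-1],[[-0.16,0.083,0],0,-1],[[-0.16,0.083,0],0,-1],[[0,0,0],0,-1],[[0,0,0],0,-1],[[0.15,-0.078,0],0,-1],[[0.2,-0.1,0.3],0,-1],[[0,0,0.7],0,-1]]'
python3 st.py
python3 - <<'E'
from h import *
c=capture("scene");save("s4",c,(290,180,450,310),4)
c=capture("wrist");save("w4",c); print(observe()["force"])
E
```

```text
time: 7.55
tcp_pos: [0.5383, -0.3214, 0.0765]
tcp_rot: [0.972, -0.237, -0.001, -0.0]
force: [-0.0, 0.0, -0.2]
finger_gap: 0.002
lane s,y 0.04990770423848884 0.03506379799543 z 0.07651948763050637 az -27.38453702470062 [ 9.71580592e-01 -2.36706927e-01 -9.43112637e-04 -3.07890825e-04] [-0.03234961  0.00216762 -0.18217418]
[-0.56452108  0.03496562 -0.09144662]
```

View pics/s4.png

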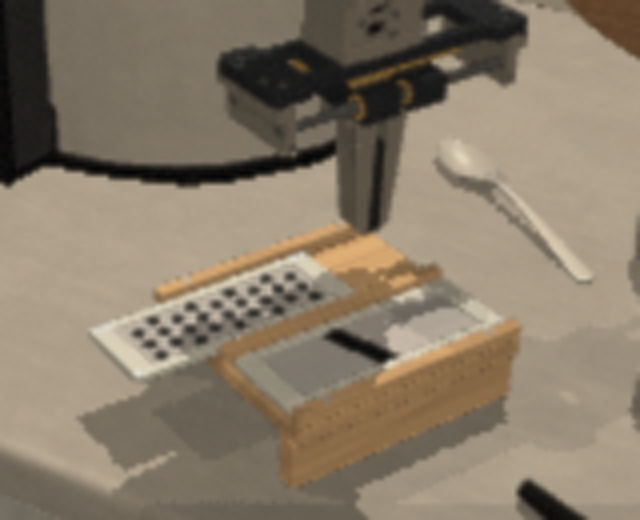

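View pics/w4.png

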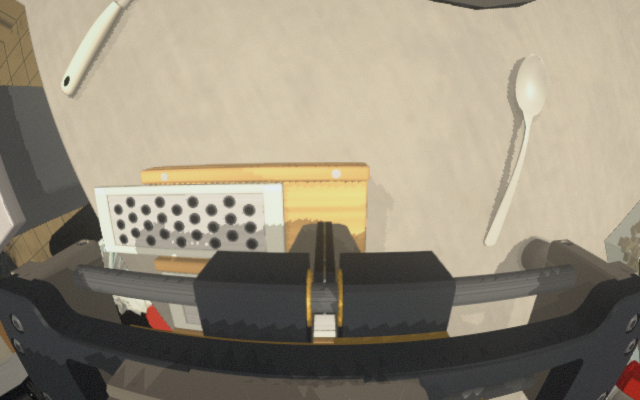

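```bash
python3 gr.py "[(90,332),(142,378),(305,250),(350,287),(155,292)]"
```

```text
(np.float64(-0.1334), np.float64(0.0596)) [ 0.3863 -0.2158  0.0515]
(np.float64(-0.1308), np.float64(0.0051)) [ 0.3638 -0.2652  0.0513]
(np.float64(0.0287), np.float64(0.0633)) [ 0.534  -0.2858  0.0499]
(np.float64(0.027), np.float64(0.0149)) [ 0.5167 -0.3254  0.0452]
(np.float64(-0.078), np.float64(0.0744)) [ 0.4415 -0.2284  0.052 ]
```

```bash
python3 -m inch '[[[0,0,0.7],0.5,-1],[[0,0,0.7],0.9,-1],[[-0.6,0.31,0],0.9,1],[[-0.6,0.31,0],0.9,1],[[-0.6,0.31,0],0.9,1],[[-0.6,0.31,0],0.9,1],[[-0.6,0.31,0],0.9,1],[[-0.6,0.31,0],0.9,1],[[-0.6,0.31,0],0.9,1],[[-0.6,0.31,0],0.9,1]]'
python3 -m inch '[[[-0.29,0.153,0],0.9,1],[[0,0,0],0.9,1],[[0,0,0],0.9,1],[[0,0,0],0.9,1],[[0,0,0],0.9,1],[[0,0,0],0,1],[[0,0,0],0,1],[[0,0,0],0,1],[[0,0,0],0,1],[[0,0,0],0,1]]'
python3 st.py
python3 - <<'E'
from h import *
print(observe()["joint_pos"].round(2),observe()["tcp_pos"])
c=capture("scene");save("s5",c,(290,180,450,310),4)
c=capture("wrist");save("w5",c)
E
```

```text
time: 8.7
tcp_pos: [0.3932, -0.2464, 0.1187]
tcp_rot: [0.961, 0.276, -0.0, -0.0]
force: [0.6, 0.2, 0.2]
finger_gap: 0.68
time: 9.7
tcp_pos: [0.3854, -0.2423, 0.1191]
tcp_rot: [0.854, 0.52, -0.0, -0.0]
force: [0.6, 0.3, -0.4]
finger_gap: 1.0
lane s,y -0.122272065391501 0.03503397893334174 z 0.11914829163388706 az 62.63320576929587 [ 8.54308251e-01  5.19766691e-01 -7.21630116e-06 -1.18986170e-05] [ 0.61132084  0.25950563 -0.37743638]
[-0.56  0.22  2.07 -0.    0.85 -1.66] [ 0.38537616 -0.24232356  0.11914829]
```

View pics/s5.png

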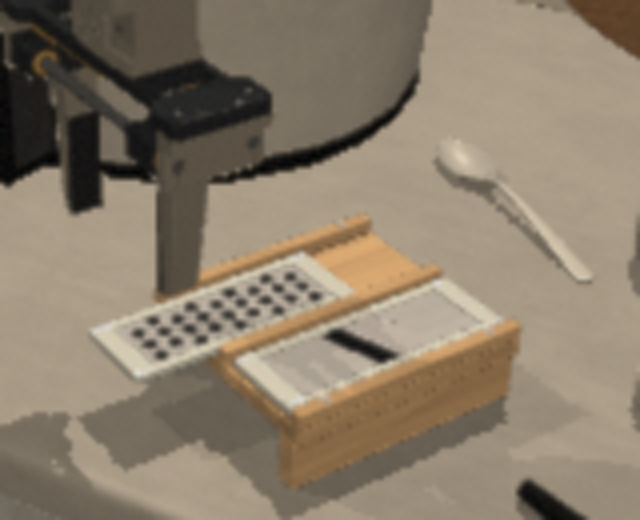

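View pics/w5.png

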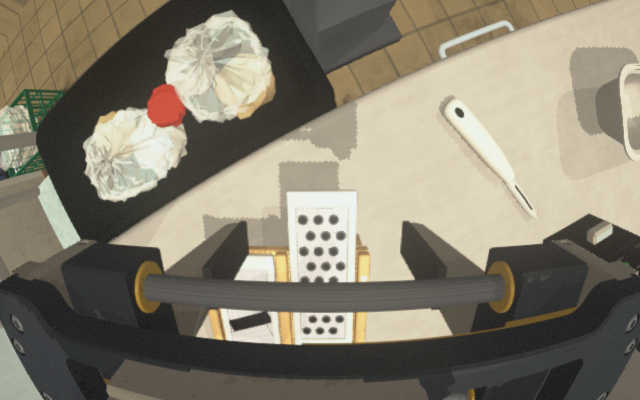

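```bash
cat >> h.py <<'E'
def wpx(c,o,u,v,z):
    from scipy.spatial.transform import Rotation as Ro
    K=c["K"]; a=(u-K[0,2])/K[0,0]; b=(v-K[1,2])/K[1,1]; r=np.hypot(a,b)
    d=np.array([a/r*np.sin(r),b/r*np.sin(r),np.cos(r)]); T=np.array(c["T_tool_cam"])
    R=Ro.from_quat(o["tcp_rot"]).as_matrix(); C=R@T[:3,3]+o["tcp_pos"]; d=R@T[:3,:3]@d
    return C+d*(z-C[2])/d[2]
def lane(p):
    d=p[:2]-[.4779,-.3296]; th=np.radians(-27.34); return (d@[np.cos(th),np.sin(th)]).round(4),(d@[-np.sin(th),np.cos(th)]).round(4)
E
python3 - <<'E'
from h import *
o=observe();c=capture("wrist");save("w5a",c,(270,180,370,260),6)
for u,v in [(287.5,192),(357,191.5)]: print(lane(wpx(c,o,u,v,.051)))
E
```

```text
(np.float64(-0.1355), np.float64(0.0059))
(np.float64(-0.1359), np.float64(0.0607))
```

View pics/w5a.png

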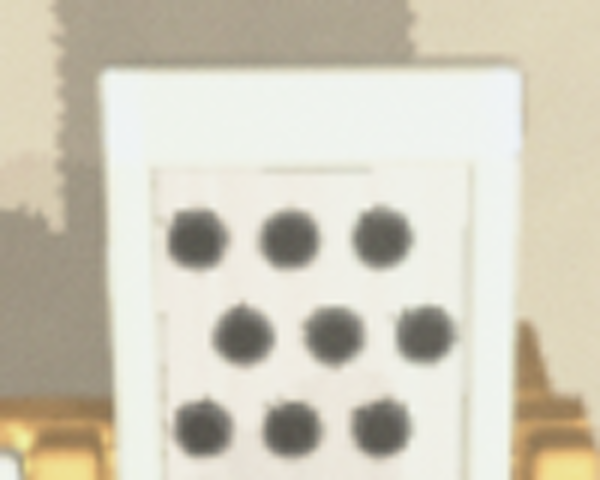

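```bash
python3 -m inch '[[[-0.09,-0.01,-0.3],0,1],[[0,0,-0.6],0,1],[[0,0,-0.6],0,1],[[0,0,-0.6],0,1],[[0,0,-0.5],0,1],[[0,0,-0.3],0,1],[[0,0,0],0,1],[[0,0,0],0,1],[[0,0,0],0,1],[[0,0,0],0,1]]'
python3 st.py
python3 -m inch '[[[0,0,0],0,0.3],[[0,0,0],0,-1],[[0,0,0],0,-1],[[0,0,0],0,-1],[[0,0,0],0,-1],[[0,0,0],0,-1],[[0,0,0],0,-1],[[0,0,0],0,-1],[[0,0,0],0,-1],[[0,0,0],0,-1]]' 45
python3 st.py
python3 - <<'E'
from h import *
o=observe();c=capture("wrist");save("w6",c)
for u,v in [(287.5,192),(357,191.5)]: print(lane(wpx(c,o,u,v,.051)))
E
```

```text
time: 10.85
tcp_pos: [0.3831, -0.2429, 0.0328]
tcp_rot: [0.854, 0.52, 0.0, 0.001]
force: [0.8, 0.5, -0.1]
finger_gap: 1.002
lane s,y -0.12401677923278084 0.033493847312007496 z 0.032811313427978155 az 62.68083821186287 [8.54091951e-01 5.20121652e-01 2.83237553e-04 5.72073877e-04] [ 0.83178353  0.4508448  -0.14433356]
time: 11.85
tcp_pos: [0.3827, -0.2426, 0.0322]
tcp_rot: [0.854, 0.52, 0.0, 0.0]
force: [0.0, 0.9, 1.3]
finger_gap: 0.598
lane s,y -0.12452396502283834 0.03352881656619343 z 0.03217840090641868 az 62.67841687923376 [8.54103115e-01 5.20103710e-01 9.55592727e-06 8.48618794e-06] [0.0121094  0.88203615 1.26965949]
(np.float64(-0.157), np.float64(0.0149))
(np.float64(-0.1572), np.float64(0.0496))
```

View pics/w6.png

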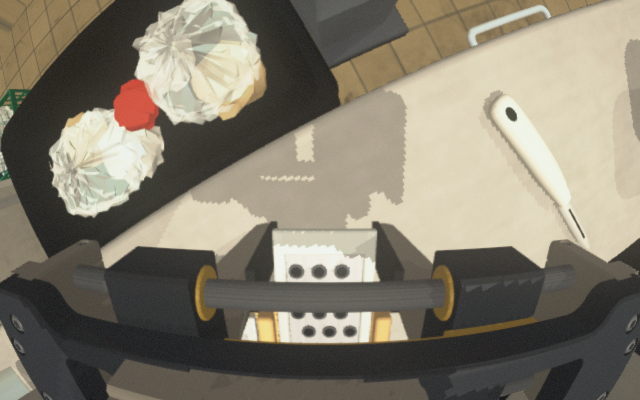

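```bash
python3 -m inch '[[[0,0,0.1],0,-1],[[0,0,0.2],0,-1],[[0,0,0.4],0,-1],[[0,0,0.5],0,-1],[[0,0,0.6],0,-1],[[0,0,0.6],0,-1],[[0,0,0.6],0,-1],[[0,0,0.5],0,-1],[[0,0,0.3],0,-1],[[0,0,0.2],0,-1]]'
python3 st.py
python3 - <<'E'
from h import *
c=capture("scene");save("s7",c,(230,150,450,310),3.5)
E
```

```text
time: 12.9
tcp_pos: [0.3829, -0.2428, 0.1534]
tcp_rot: [0.854, 0.52, 0.0, 0.001]
force: [-0.2, 0.9, -1.0]
finger_gap: 0.597
lane s,y -0.12424529629645804 0.03349043018755181 z 0.15340424457241603 az 62.68070725922217 [8.54092496e-01 5.20120646e-01 3.14677766e-04 6.50232287e-04] [-0.2293212   0.91805057 -1.00781744]
```

View pics/s7.png

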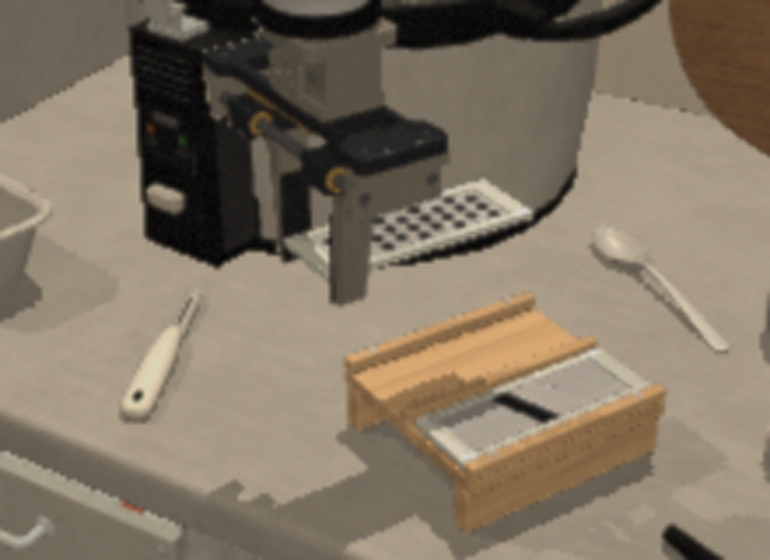

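```bash
python3 -m inch '[[[-0.1,0.3,0],0,-1],[[-0.2,0.5,0],0,-1],[[-0.2,0.7,0],0,-1],[[-0.2,0.8,0],0,-1],[[-0.2,0.8,0],0,-1],[[-0.2,0.8,0],0,-1],[[-0.2,0.8,0],0,-1],[[-0.2,0.8,0],0,-1],[[-0.2,0.8,0],0,-1],[[-0.2,0.8,0],0,-1]]'
python3 -m inch '[[[0,0.8,0],0.2,-1],[[0,0.8,0],0.25,-1],[[0,0.8,0],0.25,-1],[[0,0.8,0],0.25,-1],[[0,0.8,0],0.25,-1],[[0,0.7,0],0.25,-1],[[0.2,0.6,0],0.25,-1],[[0.4,0.4,0],0.2,-1],[[0.3,0.2,0],0.1,-1],[[0.2,0,0],0,-1]]'
python3 - <<'E'
from h import *
o=observe();c=capture("wrist");save("w8",c)
q=o["tcp_rot"];print(np.degrees(2*np.arctan2(q[1],q[0])),o["tcp_pos"],o["finger_gap"])
c=capture("top");save("t8",c,(160,200,320,320),5);c=capture("scene");save("s8",c,(150,120,310,250),4.5)
E
```

```text
time: 13.95
tcp_pos: [0.3236, -0.028, 0.1514]
tcp_rot: [0.854, 0.52, -0.001, -0.001]
force: [0.4, -0.7, -1.3]
finger_gap: 0.599
time: 14.95
tcp_pos: [0.3593, 0.1477, 0.152]
tcp_rot: [0.785, 0.619, -0.0, -0.0]
force: [0.3, -0.6, -1.3]
finger_gap: 0.602
76.48419119880016 [0.35929686 0.14773991 0.15195551] 0.602182811863062
```

View pics/t8.png

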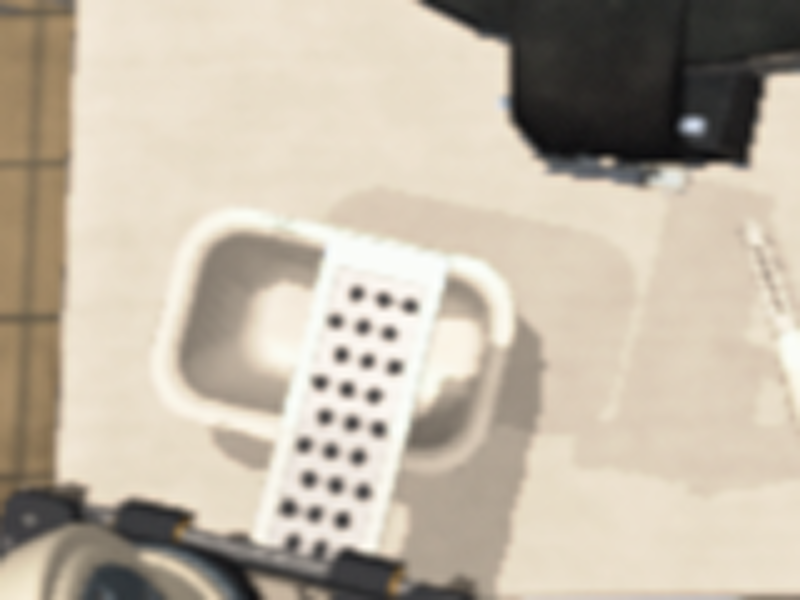

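View pics/s8.png

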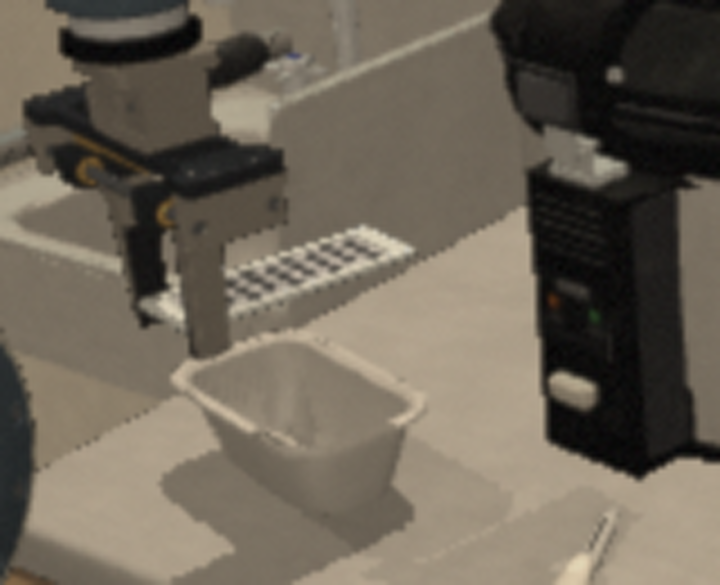

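View pics/w8.png

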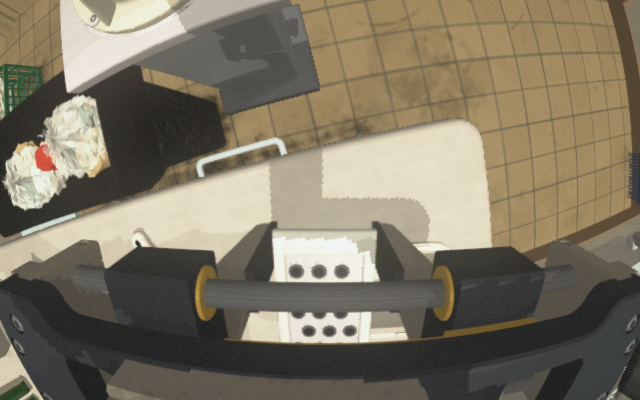

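Run:
```python
from h import *
o=observe();c=capture("top");P=cloud(c)
f=lambda x,y:(160+(x+.5)/5-.5,200+(y+.5)/5-.5)
tp=o["tcp_pos"]; q=o["tcp_rot"]; print(tp)
A=P[240:312,200:260].reshape(-1,3); A=A[(A[:,2]>.14)&(A[:,2]<.2)]
# only plate in front of fingers
ax=np.array([np.cos(np.radians(-13.5)),np.sin(np.radians(-13.5))])
s=(A[:,:2]-tp[:2])@ax; A=A[s>.025]; s=s[s>.025]
co=np.polyfit(s,A[:,2],1); print("pitch slope",co, "n",len(A))
r=cv2.minAreaRect(A[:,:2].astype(np.float32)*1000); print(r)
print("far end s",np.sort(s)[-20:].round(4))
for x,y in [(325,242),(448,258)]: p=px(c,*f(x,y),z=.171); print(p, (p[:2]-tp[:2])@ax)
print(px(c,*f(250,225)), px(c,*f(250,420)))
```

```text
[0.35863287 0.14668813 0.15189356]
pitch slope [-0.00726943  0.16907639] n 1405
((443.59698486328125, 126.96202087402344), (56.4792594909668, 124.41189575195312), 76.24609375)
far end s [0.1478 0.1479 0.148  0.1483 0.1483 0.1484 0.1484 0.1486 0.1486 0.1487
 0.1487 0.1488 0.1489 0.149  0.1491 0.1491 0.1492 0.1493 0.1493 0.1495]
[0.50748006 0.14123555 0.171     ] 0.14600740468592377
[0.49923871 0.08489137 0.171     ] 0.15114704927767028
[0.51896171 0.21060782 0.06584083] [0.42153344 0.20718346 0.06817369]
```

```bash
python3 -m inch '[[[0.2,0.2,0],0.03,-1],[[0.3,0.3,0],0,-1],[[0.3,0.3,-0.2],0,-1],[[0.25,0.27,-0.4],0,-1],[[0.14,0.15,-0.4],0,-1],[[0,0,-0.4],0,-1],[[0,0,-0.4],0,-1],[[0,0,-0.3],0,-1],[[0,0,-0.2],0,-1],[[0,0,-0.1],0,-1]]'
cat > pl.py <<'E'
from h import *
o=observe();c=capture("top");P=cloud(c)
tp=o["tcp_pos"]; q=o["tcp_rot"]; print(tp,o["force"],np.degrees(2*np.arctan2(q[1],q[0])))
save("tp_%d"%(o["time"]*100),c,(160,200,320,320),5)
A=P[225:312,190:275].reshape(-1,3); A=A[(A[:,2]>tp[2]+.010)&(A[:,2]<tp[2]+.03)]
ax=np.array([np.cos(np.radians(-13.42)),np.sin(np.radians(-13.42))]); ay=np.array([-ax[1],ax[0]])
s=(A[:,:2]-tp[:2])@ax; A=A[s>.025]; s=s[s>.025]
print(np.polyfit(s,A[:,2],1),len(A)); 
r=cv2.minAreaRect(A[:,:2].astype(np.float32)*1000); print(r)
d=A[:,:2]-[.4611,.1681]; print("pan frame far x",np.percentile(d@ax,99.5),"y range",np.percentile(d@ay,[.5,99.5]),"tcp",(tp[:2]-[.4611,.1681])@np.stack([ax,ay],1))
E
python3 pl.py; ls pics
```

```text
time: 16.15
tcp_pos: [0.3942, 0.184, 0.0795]
tcp_rot: [0.785, 0.62, -0.0, -0.0]
force: [0.6, -0.1, -1.2]
finger_gap: 0.603
[0.39417867 0.18395183 0.07947017] [ 0.59495753 -0.14891173 -1.1676091 ] 76.64179036849679
[-0.00726919  0.09664141] 1169
((479.1636962890625, 164.3255615234375), (56.837425231933594, 124.2891616821289), 76.7905044555664)
pan frame far x 0.07986248576125524 y range [-0.0270521   0.02860481] tcp [-0.06877305 -0.0001126 ]
s0.png
s1.png
s2.png
s3.png
s4.png
s5.png
s7.png
s8.png
t0.png
t0a.png
t0b.png
t1.png
t8.png
tp_1614.png
w1.png
w3.png
w4.png
w5.png
w5a.png
w6.png
w8.png
```

```bash
python3 -m inch '[[[0,0,-0.15],0,-1],[[0,0,-0.15],0,-1],[[0,0,-0.15],0,-1],[[0,0,-0.1],0,-1],[[0,0,-0.1],0,-1],[[0,0,-0.08],0,-1],[[0,0,0],0,-1],[[0,0,0],0,-1],[[0,0,0],0,-1],[[0,0,0],0,-1]]'
python3 pl.py
```

```text
time: 17.2
tcp_pos: [0.3945, 0.184, 0.0584]
tcp_rot: [0.785, 0.62, 0.0, 0.0]
force: [-0.6, -0.2, -1.3]
finger_gap: 0.597
[0.39449224 0.18404932 0.05841557] [-0.60196916 -0.17258105 -1.34392785] 76.64193430480287
[-0.00382696  0.07511877] 1145
((479.0209045410156, 162.4788818359375), (173.164794921875, 124.2602310180664), 76.49036407470703)
pan frame far x 0.08031440275177167 y range [-0.08284794  0.08082945] tcp [-6.84906642e-02  5.50014321e-05]
```

Still free (no contact force). Lower the last 4 mm slowly.

```bash
python3 -m inch '[[[0,0,-0.03],0,-1],[[0,0,-0.03],0,-1],[[0,0,-0.03],0,-1],[[0,0,-0.03],0,-1],[[0,0,0],0,-1],[[0,0,0],0,-1],[[0,0,0],0,-1],[[0,0,0],0,-1],[[0,0,0],0,-1],[[0,0,0],0,-1]]'
python3 - <<'E'
from h import *
print(observe()["tcp_pos"],observe()["force"],observe()["wrist_torque"])
c=capture("scene");save("s9",c,(170,150,290,250),6)
E
```

```text
time: 18.25
tcp_pos: [0.3944, 0.184, 0.0547]
tcp_rot: [0.785, 0.62, 0.0, -0.0]
force: [-0.2, -0.4, -1.5]
finger_gap: 0.601
[0.39438985 0.18398026 0.05470554] [-0.20719063 -0.41406894 -1.515792  ] [0.01243965 0.00535538 0.01335201]
```

View pics/s9.png

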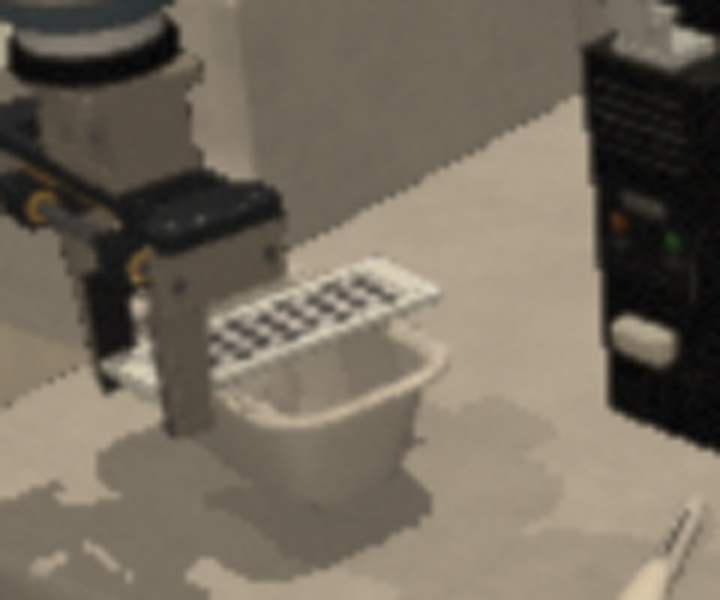

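```bash
python3 -m inch '[[[0,0,-0.02],0,-1],[[0,0,0],0,-1],[[0,0,-0.02],0,-1],[[0,0,0],0,-1],[[0,0,0],0,-1],[[0,0,0],0,-1],[[0,0,0],0,-1],[[0,0,0],0,-1],[[0,0,0],0,-1],[[0,0,0],0,-1]]'
python3 -c "
from h import *
for i in range(4):
  o=observe();print(o['tcp_pos'],o['force'],o['wrist_torque']);capture('top')"
```

```text
time: 19.3
tcp_pos: [0.3941, 0.184, 0.0538]
tcp_rot: [0.785, 0.62, -0.0, -0.0]
force: [-3.4, 0.8, 8.7]
finger_gap: 0.602
[0.39405063 0.18403844 0.0537938 ] [-3.42028985  0.84933719  8.74460891] [0.14841599 0.67582611 0.0456324 ]
[0.39406112 0.18405899 0.05379112] [-3.38377807  0.8251323   9.60839212] [ 0.15107325  0.6916006  -0.00374097]
[0.39406657 0.18405455 0.05378734] [-4.43590859  0.657432    8.88297778] [ 0.13886813  0.66482907 -0.00317245]
[0.39406137 0.18408037 0.05379535] [-5.6108322   0.27375834  8.96498195] [0.10194373 0.71203901 0.01298488]
```

```bash
python3 -m inch '[[[0,0,0.01],0,-1],[[0,0,0.007],0,-1],[[0,0,0],0,-1],[[0,0,0],0,0.24],[[0,0,0],0,0.28],[[0,0,0],0,0.34],[[0,0,0],0,0.45],[[0,0,0],0,0.6],[[0,0,0],0,0.8],[[0,0,0],0,0.8]]' 10
python3 pl.py
python3 - <<'E'
from h import *
c=capture("scene");save("s10",c,(170,150,290,250),6)
print(observe()["finger_gap"])
E
```

```text
time: 20.5
tcp_pos: [0.3944, 0.184, 0.054]
tcp_rot: [0.785, 0.62, 0.0, 0.0]
force: [-0.1, 0.2, -0.6]
finger_gap: 0.897
[0.39438038 0.18397718 0.05400677] [-0.10449451  0.23794727 -0.55159752] 76.64228602304611
[-0.00094399  0.07001291] 1514
((479.1723327636719, 163.44076538085938), (177.2395782470703, 124.39557647705078), 76.54208374023438)
pan frame far x 0.08001956726290507 y range [-0.08777237  0.08753052] tcp [-6.85827278e-02 -4.11322018e-05]
0.894214828030575
```

View pics/s10.png

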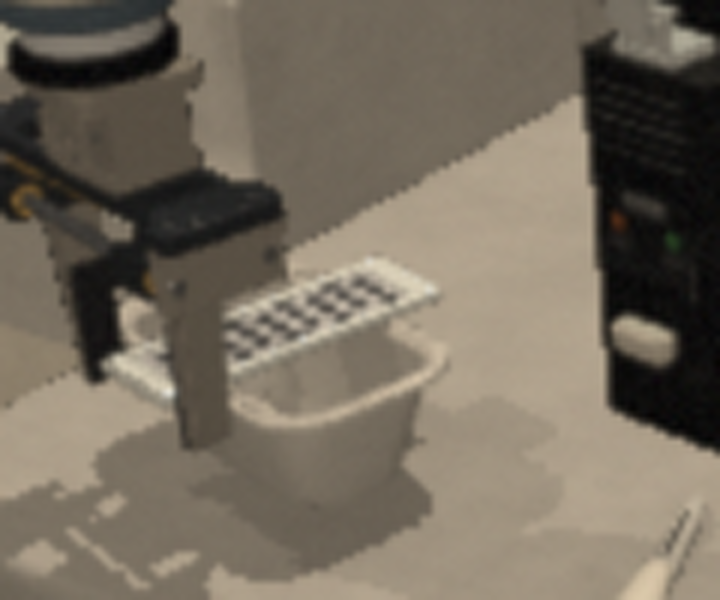

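Released; fingers are clear of both edges. Rising straight up.

```bash
python3 -m inch '[[[0,0,0],0,1],[[0,0,0.1],0,1],[[0,0,0.3],0,1],[[0,0,0.6],0,1],[[0,0,0.8],0,1],[[0,0,0.8],0,1],[[0,0,0.8],0,1],[[0,0,0.8],0,1],[[0,0,0.6],0,1],[[0,0,0.3],0,1]]'
python3 -m inch '[[[-0.3,0.3,0],0,1],[[-0.5,0.6,0],0,1],[[-0.5,0.8,0],0,1],[[-0.5,0.8,0],0,1],[[-0.5,0.8,0],0,1],[[-0.5,0.8,0],0,1],[[-0.3,0.8,0],0,1],[[0,0.5,0],0,1],[[0,0,0],0,1],[[0,0,0],0,1]]'
python3 - <<'E'
from h import *
c=capture("scene");save("s11",c,(150,150,450,310),2.6)
c=capture("top");save("t11",c,(170,220,270,310),7);P=cloud(c)
A=P[225:312,180:275].reshape(-1,3); A=A[(A[:,2]>.06)&(A[:,2]<.085)]
ax=np.array([np.cos(np.radians(-13.42)),np.sin(np.radians(-13.42))]); ay=np.array([-ax[1],ax[0]])
d=A[:,:2]-[.4611,.1681]; X=np.stack([d@ax,d@ay],1)
pl=X[np.abs(X[:,1])<.035]; print("plate x",np.percentile(pl[:,0],[.5,99.5]))
out=X[np.abs(X[:,0])>.062]; print("plate y",np.percentile(out[:,1],[1,99]), "near",np.percentile(X[X[:,0]<-.062][:,1],[1,99]),"far",np.percentile(X[X[:,0]>.062][:,1],[1,99]))
print("pan y",np.percentile(X[:,1],[.2,99.8]),"pan x",np.percentile(X[np.abs(X[:,1])>.04][:,0],[.5,99.5]))
m=(np.abs(X[:,1])<.025)
print("slope",np.polyfit(X[m,0],A[m,2],1)); print(observe()["tcp_pos"])
E
```

```text
time: 21.6
tcp_pos: [0.395, 0.1843, 0.2092]
tcp_rot: [0.785, 0.62, 0.001, 0.0]
force: [0.5, 0.5, -0.1]
finger_gap: 1.003
time: 22.6
tcp_pos: [0.3012, 0.3454, 0.2064]
tcp_rot: [0.784, 0.62, -0.001, 0.0]
force: [-0.0, -0.1, 0.9]
finger_gap: 1.0
plate x [-0.0779316  0.0800605]
plate y [-0.02684121  0.0282035 ] near [-0.02648194  0.02807407] far [-0.02697446  0.028195  ]
pan y [-0.0881882   0.08818098] pan x [-0.05436023  0.05378111]
slope [-0.00556657  0.07151639]
[0.30145737 0.34497305 0.20663487]
```

View pics/s11.png

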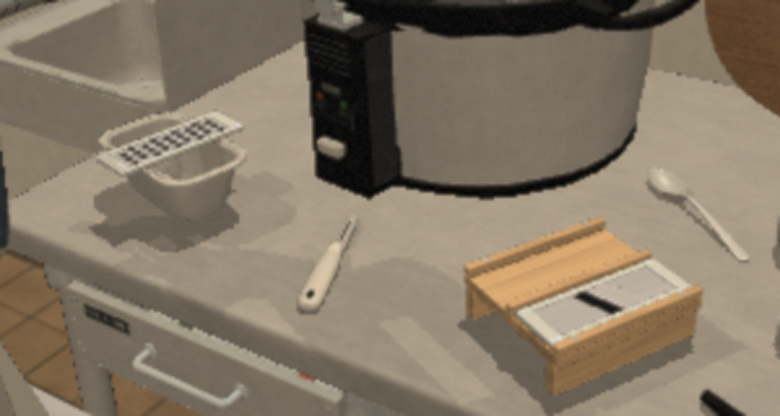

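View pics/t11.png

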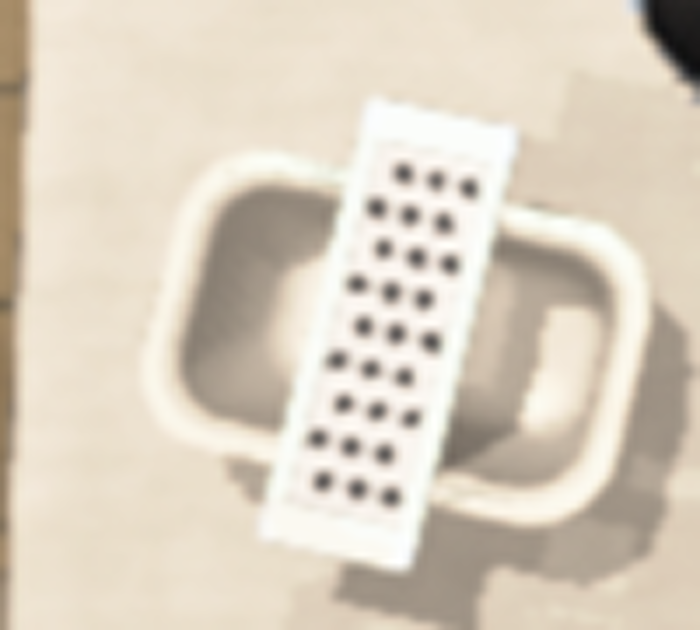

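The grater lies square and centred to about 1 mm across both long rims, holes up. The pan has not moved, the slicer is still in its lane, and the arm is clear, so I'm handing in.

```bash
python3 -c "
from cell import finish_job
print(finish_job())"
```

```text
the job is handed in; nothing more can be done
None
```

The grater insert now lies holed side up across the pan, and the job was handed in at about 23 s.

**What I did:**
- With the closed fingertips I pushed the grater along its lane from the far end until about 54 mm jutted out towards the robot.
- I let go and saw it lying flat by itself.
- I pinched the jutting end by its two long edges, lifted it, and carried it in front of the cooker.
- I lowered it onto the pan with a contact force of about 10 N. I eased that off before opening the fingers.

**Last checks:**
- **Centring:** in the pan's frame the grater spans x −78 to +80 mm and y −27 to +28 mm, so it is centred within about 1 mm.
- **Squareness and level:** before I raised the arm, the last yaw reading off the grater alone was within about 0.4° of the pan. After release its two ends line up with the pan's axes. It is level to about 1 mm over its length, with its top at about 71–72 mm by the camera (73 mm expected, within the 2 mm calibration).
- **Pan and slicer:** the pan is where it was, its rim edges within about 1 mm of where I first measured them. The slicer is still in its lane.
- **Robot:** the gripper is well clear and touching nothing.

No check failed. The only disagreements were 1–3 mm between camera readings, such as the jut from the scene camera (about 50 mm) and from the wrist camera (54 mm).

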